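# Shut and latch the pan locker's gate

## Robot

A 6-joint arm with a two-finger parallel gripper is mounted at the origin on the work surface. World frame = base frame: x ahead of the robot, y to its left, z up, the work surface at z = 0. Lengths are in m, angles in rad, forces in N, time in s.
With the tool pointing down it reaches from about 0.425 to 0.95 m from the base axis. Payload 3.5 kg.
Tool frame: the origin (TCP) lies midway between the tips of the shut fingers; the grasp point (between the pads) lies 19 mm behind it; z points along the fingers, y is the direction in which the jaws open and shut (so a half turn about z gives the same grasp; the last joint's range is limited). The gripper opens to 85 mm and grips with 20 to 120 N. Pads are 22 mm wide; open, the fingers measure 114 mm over their backs; the gripper's body (76 mm by 85 mm) begins 54 mm behind the grasp point. The pads swing forward as they close: fully open they stand 13 mm farther back than shut.
Start: joints at [-1.459, 0.286, 1.577, -0, 1.279, -0.15], TCP at [0.175, -0.652, 0.231] pointing down, gripper open.
Joint ranges: [-2.77, 2.77], [-0.9, 2.22], [0.21, 2.48], [-1.53, 4.67], [0.24, 2.81], [-2.84, 2.84]. Speed limits (rad/s): [2.79, 2.79, 3.14, 3.14, 3.14, 3.14].

## Interface

Orientations are given as a unit quaternion [x, y, z, w].
In Python, from plant import * gives the robot as it stands.
- The arm moves only by the shell command python3 -m jog 'ROWS' [FORCE]. ROWS is a JSON object of lists of equal length, an entry for each row: "travel": the shift along the world's x, y, z in mm, a list of three; "dr": the turn, a rotation vector about the world's x, y, z in degrees, a list of three; "jaw": the closure in counts, from 0 (fully open) to 255 (shut). In form: {"travel": [[x, y, z], ...], "dr": [[wx, wy, wz], ...], "jaw": [jaw, ...]}. A call has 1 to 5 rows; each row shifts and turns the commanded pose from where the row before left it; what a row does not reach is not made up. A row lasts 1/12 s, in which the tool goes at most 41.7 mm and 7.16 degrees, less where a joint would pass 70% of its speed; a pose out of reach is approached as far as the arm can. A call is refused whole if a number of a shift passes 41.7 or a number of a turn 7.16, either way. A call with a gripper value outside its range is refused whole. The fingers move at their own pace and stop on an object; FORCE is the grip in N (left out, the last holds). Time passes only in rows, so rows that do not move let the fingers close. It gives the time, the measured TCP pose, the force and the opening at its end, in the units of the state.
- get_state(): the state, without advancing time (a new reading comes with each control period).
- read_camera(name): name is "scene" or "top" or "wrist"; returns the picture (384x512x3 uint8, red, green, blue); there is no depth.
- camera_info(name): a dict with "K" (3x3 intrinsics, pixels), "R" (3x3) and "t" (3): a world point X has camera coordinates R X + t; the wrist camera has in their place "mount" (4x4, takes a point from camera to tool coordinates, whose origin is the TCP and whose axes are the flange's). Camera axes: x right, y down, z forward; pixel columns grow to the right and rows downward; lengths in m; the calibration is good to about 2 mm. A picture is of the moment at which its call begins: read the wrist's pose just before it. camera_info takes no time and is no camera call.
- sign_off(): hands the job in, once; it reports no verdict.
The state is a dict: "time": time; "qpos": joint angles; "dq": joint speeds; "joint_efforts": joint torques, N m; "eef_pos": TCP position; "tcp_rot": TCP orientation; "contact_force": force on the tool from outside, world axes, zero at the start; "wrist_torque": the same for the moment, N m; "opening": opening from 0.0 (shut) to 1.0 (fully open).
Only numpy, scipy, OpenCV 4.12 (cv2) and the standard library are available. Lean on these libraries where they do the work, as an engineer would, in place of code of your own. Each camera call takes 0.05 s, during which the arm holds its last target. There are 200 camera calls.

## Task

The gate of the white pan locker stands ajar. Take the steel latch bar by its red tab, lift it, swing the gate shut while the raised bar passes over the front lip of the yellow catch, and let the bar down into the catch's slot so that the latch holds the gate on its own when you let go. Never force the bar against the catch (12 N at most), and leave the pans, the steamer, the spoon rest and the glass bowl where they are.

Things in the scene. Friction and masses are not known exactly. Their poses are not given: they have to be found in the camera images.
- rack: White open-topped pan locker, 230 deep x 310 wide x 115 mm high, fixed on the counter. Origin on the counter at the middle of its open front; x points into the locker, y along the front, z up. The gate's vertical hinge axis is at x = 0, y = +150 mm; shut, the gate's panel lies along x = 0 from the hinge towards -y.
- gate (a joint): Angle of the gate (rad): 0 nominally shut (-0.07 to 0.07 latched, as the catch lies), growing as its free edge swings out (to -x of the rack); range -0.12 to 1.2. Wooden panel 235 mm wide, 12 thick, top edge 120 mm above the counter. A hinge spring holds it ajar at about 0.75 (1 N m at shut, plus 0.3 N m of friction); unlatched it springs open; closing it by the tab takes 3 to 7 N.
- bar (a joint): Angle of the latch bar (rad): 0 level (down, on its stop), growing as its free end is lifted; range 0 to 0.25; about 130 g, falls by its own weight. Steel, 8 mm thick, 20 mm high, on the gate's outer face; its free end reaches 305 mm from the gate's hinge axis. It must be above 0.075 to pass over the catch's lip (0.11 to 0.18 is comfortable).
- bar_pivot (a point): Pivot of the latch bar, on the bar's axis: 40 mm from the gate's hinge axis along the panel, 13 mm outside the panel's mid-plane, 95 mm above the counter. Axes turn with gate and bar.
- tab (a point): Point to grip on the red tab standing on the bar: 150 mm from the bar's pivot along the bar, 60 mm above the bar's axis (155 mm above the counter when down). Tab 12 mm thick across the gate, 28 wide along it, its top 15 mm above this point; it stands clear above the gate's top edge. Axes when the bar is down: x across the gate into the locker, y along the gate to the hinge, z up.
- catch: Dark bracket on the locker that carries the yellow catch. Origin where the bar's axis passes when the gate is at 0: 130 mm from the rack's middle to -y, 13 mm outside its front, 95 mm up; axes as the rack. The catch is a U that is screwed on at a differing depth: its slot's middle lies up to 16 mm before or behind this origin (along x); this offset is not reported, feel for it.
- slot (a point): Same point as the bracket's origin, nominal middle of the slot. The yellow U, 26 mm long along y, has from front to rear: a lip 8 mm thick, its top 6 mm above this point (16 above the underside of a lowered bar); a slot 13 mm wide; a rear wall rising 60 mm above this point, which stops the raised bar. Feel the wall gently with the raised bar, then lower the bar along it.
- pans_mid (a point): Middle of the stack of three aluminium pans in the locker (170 mm across, 80 mm high, tops 92 mm above the counter). Leave alone.
- steamer_mid (a point): Middle of the steel rice steamer with three tiers and a domed lid, 178 mm across (200 over the handles), 200 mm high, standing to the -y side of the locker. Leave alone.
- rest_mid (a point): Middle of the white ceramic spoon rest, a dish 96 mm across with a short handle, 16 mm high, in front of the hinge side of the locker. Leave alone.
- bowl_mid (a point): Middle of the glass bowl, 150 mm across, 70 mm high, to the +y side of the locker. Leave alone.

How it is judged:
By the outcome, as a careful person would: the job done as asked, in the order asked, and still so for the second after the job is handed in, with the robot touching nothing.
It also fails if it takes over 58 s, if anything falls off the work surface, if the arm or the gripper's body presses on something with over 40 N, if the wrist force passes 120 N, or if a joint passes its speed limit or range.

## Working session

There is one attempt and no reset: what is moved stays moved. The work goes in short steps, Python scripts to look and compute and a shell command to move; the robot and the scene stay as the last step left them, time stands still between calls to the robot, and variables do not carry over. Pictures are saved under pics/ and viewed, about 8 in all and at most 12, crops included, and the job is handed in when it is done.

```bash
mkdir -p pics; python3 - <<'E'
from plant import *
import cv2, numpy as np
s=get_state(); print(s)
for n in("scene","top"):
    im=read_camera(n); cv2.imwrite(f"pics/{n}0.png",im[:,:,::-1])
    i=camera_info(n); print(n,i)
print(camera_info("wrist"))
a=cv2.imread("pics/scene0.png");b=cv2.imread("pics/top0.png")
E
```

```text
{'time': 0.0, 'qpos': array([-1.45898283e+00,  2.87166717e-01,  1.57814453e+00, -2.16278877e-05,
        1.27859496e+00, -1.50006798e-01]), 'dq': array([-1.56225612e-03, -9.05208578e-04,  4.72936470e-05, -3.14644012e-04,
        1.25488327e-03, -6.76209650e-04]), 'joint_efforts': array([ 3.39885655e-04, -4.05980408e+01, -2.92630255e+01, -8.21327603e-05,
        5.84207344e-03,  1.21864652e-06]), 'eef_pos': array([ 0.17466309, -0.65134543,  0.22996405]), 'tcp_rot': array([ 9.91442425e-01,  1.30539570e-01,  1.17391422e-05, -1.15676296e-03]), 'contact_force': array([-0.49720574, -0.26848741, -0.62949654]), 'wrist_torque': array([-0.01646593, -0.00577504, -0.01923314]), 'opening': 1.0011613518051583}
scene {'K': array([[438.4566659 ,   0.        , 256.30651471],
       [  0.        , 438.4566659 , 194.72402521],
       [  0.        ,   0.        ,   1.        ]]), 'R': array([[ 0.1944571 ,  0.98090708, -0.00278215],
       [ 0.80928845, -0.16203649, -0.56462057],
       [-0.55429112,  0.10754292, -0.82534591]]), 't': array([-0.12765778, -0.40231786,  1.68210692])}
top {'K': array([[422.8
[... 154 characters left out ...]
[-0.02942357, -0.99929341, -0.02338667],
       [-0.9894824 ,  0.03243384, -0.14097028],
       [ 0.14162919,  0.01899285, -0.98973756]]), 't': array([0.03499571, 0.58697618, 1.09894325])}
{'K': array([[302.43048536,   0.        , 249.78212134],
       [  0.        , 302.43048536, 193.90643153],
       [  0.        ,   0.        ,   1.        ]]), 'mount': array([[ 3.06842201e-04, -9.61226822e-01, -2.75758776e-01,
         6.97002940e-02],
       [ 9.99999913e-01,  3.72969291e-04, -1.87359083e-04,
         8.96214889e-04],
       [ 2.82944131e-04, -2.75758694e-01,  9.61226853e-01,
        -1.42919290e-01],
       [ 0.00000000e+00,  0.00000000e+00,  0.00000000e+00,
         1.00000000e+00]])}
```

View pics/scene0.png

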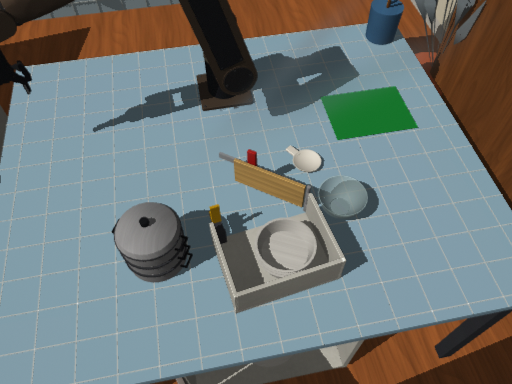

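View pics/top0.png

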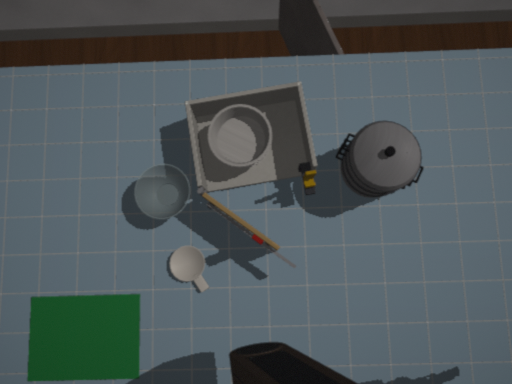

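The scene view shows the gate ajar, with the red tab at (252,157), the yellow catch at (215,214) and the steamer at (150,240). In the top view the tab is at (259,239), the catch at (309,178) and the hinge at about (202,190). I'll triangulate these next.

```bash
cat > h.py <<'E'
import numpy as np, cv2
from plant import *
def ray(n,uv):
    i=camera_info(n); d=i["R"].T@np.linalg.solve(i["K"],[*uv,1.]); return -i["R"].T@i["t"], d/np.linalg.norm(d)
def onz(n,uv,z):
    o,d=ray(n,uv); return o+d*(z-o[2])/d[2]
def tri(u1,u2):
    o1,d1=ray("scene",u1);o2,d2=ray("top",u2)
    k=np.linalg.lstsq(np.c_[d1,-d2],o2-o1,rcond=None)[0]
    a,b=o1+k[0]*d1,o2+k[1]*d2
    return (a+b)/2,np.linalg.norm(a-b)
def proj(n,X):
    i=camera_info(n); p=i["K"]@(i["R"]@X+i["t"]); return p[:2]/p[2]
E
python3 - <<'E'
from h import *
for n in("scene","top"):
    im=cv2.imread(f"pics/{n}0.png"); hsv=cv2.cvtColor(im,cv2.COLOR_BGR2HSV)
    H,S,V=cv2.split(hsv)
    for c,m in(("red",((H<6)|(H>174))&(S>180)&(V>80)),("yel",(H>18)&(H<28)&(S>200)&(V>90)),("wood",(H>10)&(H<25)&(S>90)&(S<=200)&(V>90))):
        k,l,st,ce=cv2.connectedComponentsWithStats(m.astype(np.uint8))
        for j in range(1,k):
            if st[j,4]>15: print(n,c,st[j],ce[j].round(1))
a=cv2.imread("pics/top0.png")[70:280,170:340]
b=cv2.imread("pics/scene0.png")[140:310,200:350]
a=cv2.resize(a,None,fx=2.8,fy=2.8,interpolation=cv2.INTER_CUBIC);b=cv2.resize(b,None,fx=2.1,fy=2.1,interpolation=cv2.INTER_CUBIC)
o=np.zeros((600,800,3),np.uint8);o[:a.shape[0],:a.shape[1]]=a;o[:b.shape[0],480:480+b.shape[1]]=b[:,:320];cv2.imwrite("pics/crop1.png",o)
E
```

```text
scene red [248 150   8  15  94] [251.2 157. ]
scene yel [210 205  11  18 141] [214.5 213.7]
scene wood [ 228    0  144   39 4149] [295.9  14.9]
scene wood [398   0  28  38 721] [410.9  21.1]
scene wood [446   0  51 100 749] [472.6  42.2]
scene wood [   0    4  199   55 5767] [117.8  30.1]
scene wood [426  23   5  12  37] [428.   29.6]
scene wood [435  34  21  54 298] [444.2  63.2]
scene wood [472  54  10  16  29] [476.6  61.2]
scene wood [454  69  22  45 139] [462.1  93. ]
scene wood [497  90  15  27 113] [505.6 102.4]
scene wood [479 106  33  51 287] [495.  133.4]
scene wood [476 122   9  13  48] [479.2 126.8]
scene wood [490 142  22  39 350] [502.5 161.7]
scene wood [ 234  158   72   49 1577] [268.9 182.1]
scene wood [506 187   6  11  30] [509.2 192.5]
scene wood [ 346  312  166   72 4699] [418.6 352. ]
top red [253 235  10   9  42] [257.3 238.8]
top yel [306 171  10   4  28] [310.  172.1]
top yel [304 179  11   8  58] [309.  182.6]
top wood [203 193  76  56 343] [240.5 220.9]
```

View pics/crop1.png

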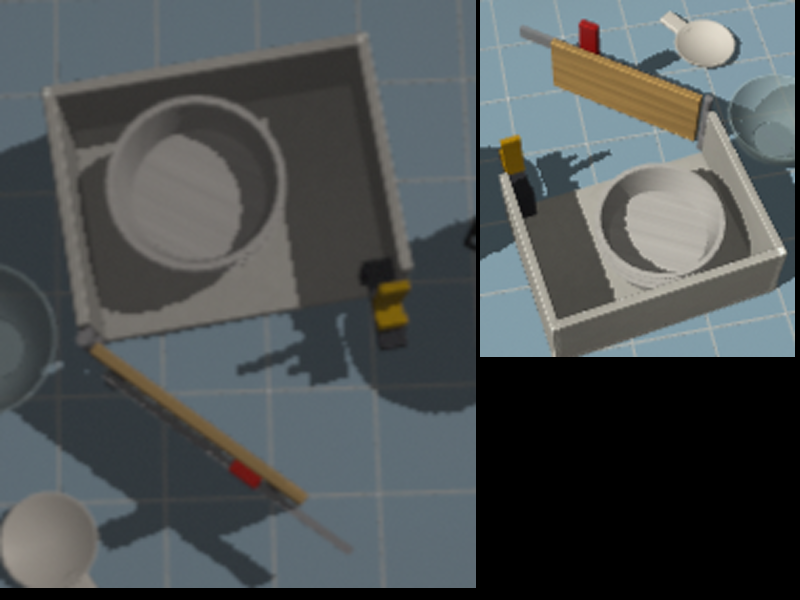

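The crop shows the locker's top corners, the gate post at crop (85,335), the gate's free edge at (304,497) and the bar's end at (350,550). The yellow U at (390,303) sits on the dark bracket, with the tab at (245,473).

```bash
python3 - <<'E'
from h import *
f=lambda x,y:(x/2.8+170-.3,y/2.8+70-.3)
for nm,p,z in(("BL",(45,92),.115),("BR",(365,37),.115),("FR",(408,267),.115),("post",(85,335),.12),("woodH",(93,348),.12),("woodF",(304,497),.12),("barend",(350,550),.105),("tabtop",(245,470),.17),("Ymid",(392,315),.1),("Ytop",(392,287),.155),("Yend",(385,328),.101)):
    print(nm,onz("top",f(*p),z).round(4))
print(tri((251.2,157),(257.3,238.8)))
print("camtop",ray("top",(0,0))[0], "camscene",ray("scene",(0,0))[0])
E
```

```text
BL [0.8243 0.1971 0.115 ]
BR [ 0.8665 -0.1032  0.115 ]
FR [ 0.6462 -0.1326  0.115 ]
post [0.5927 0.1612 0.12  ]
woodH [0.5806 0.1541 0.12  ]
woodF [ 0.442  -0.0308  0.12  ]
barend [ 0.3944 -0.0702  0.105 ]
tabtop [0.4653 0.0193 0.17  ]
Ymid [ 0.6051 -0.1177  0.1   ]
Ytop [ 0.6206 -0.113   0.155 ]
Yend [ 0.5931 -0.1106  0.101 ]
(array([0.46348597, 0.02141108, 0.14476506]), np.float64(0.0033992508488483787))
camtop [ 0.42618985 -0.00493897  1.17123004] camscene [ 1.28279209 -0.12086845  1.16080797]
```

```bash

python3 -m jog '{"travel":[[19,30,3],[19,30,3],[19,30,3],[19,30,3],[19,30,3]],"dr":[[0,0,1.73],[0,0,1.73],[0,0,1.73],[0,0,1.73],[0,0,1.73]],"jaw":[0,0,0,0,0]}'
python3 -m jog '{"travel":[[19,30,3],[19,30,3],[19,30,3],[19,30,3],[19,30,3]],"dr":[[0,0,1.73],[0,0,1.73],[0,0,1.73],[0,0,1.73],[0,0,1.73]],"jaw":[0,0,0,0,0]}'
python3 -m jog '{"travel":[[19,30,0],[19,30,0],[6,31,0],[6,31,0],[6,31,0]],"dr":[[0,0,1.73],[0,0,1.73],[0,0,1.73],[0,0,1.73],[0,0,1.73]],"jaw":[0,0,0,0,0]}'
python3 -m jog '{"travel":[[6,31,0],[6,31,0],[6,31,0],[6,31,0],[6,31,0]],"dr":[[0,0,1.73],[0,0,1.73],[0,0,1.73],[0,0,1.73],[0,0,1.73]],"jaw":[0,0,0,0,0]}'
python3 -m jog '{"travel":[[6,31,0],[6,31,0],[0,0,0],[0,0,0]],"dr":[[0,0,1.73],[0,0,1.73],[0,0,0],[0,0,0]],"jaw":[0,0,0,0]}'
python3 - <<'E'
from h import *
s=get_state(); print(s["eef_pos"],s["tcp_rot"],s["contact_force"],s["qpos"])
im=read_camera("wrist"); cv2.imwrite("pics/w1.png",im[:,:,::-1])
np.savez("w1.npz",p=s["eef_pos"],q=s["tcp_rot"])
E
```

```text
time: 0.52
eef_pos: [0.2702, -0.5002, 0.2457]
tcp_rot: [0.979, 0.205, -0.0, -0.001]
contact_force: [0.0, 0.4, 0.7]
opening: 0.997
time: 0.93
eef_pos: [0.3651, -0.3501, 0.261]
tcp_rot: [0.96, 0.279, -0.0, -0.0]
contact_force: [-0.2, -0.4, 0.7]
opening: 1.002
time: 1.35
eef_pos: [0.4207, -0.1972, 0.2608]
tcp_rot: [0.937, 0.351, -0.0, -0.0]
contact_force: [-0.1, -0.1, 0.5]
opening: 1.001
time: 1.77
eef_pos: [0.4504, -0.0423, 0.261]
tcp_rot: [0.908, 0.42, -0.0, -0.0]
contact_force: [0.4, -0.9, 0.2]
opening: 1.0
time: 2.1
eef_pos: [0.4624, 0.0193, 0.2609]
tcp_rot: [0.894, 0.448, -0.0, -0.0]
contact_force: [0.7, -0.5, -0.2]
opening: 1.001
[0.46242403 0.01933036 0.26085743] [ 8.93958598e-01  4.48149271e-01 -4.89956923e-04 -1.27721737e-04] [ 0.67225322 -0.45738975 -0.15107329] [-1.77783406e-01 -2.21793914e-01  2.04385098e+00 -3.94943364e-04
  1.32047319e+00  4.63722807e-01]
```

View pics/w1.png

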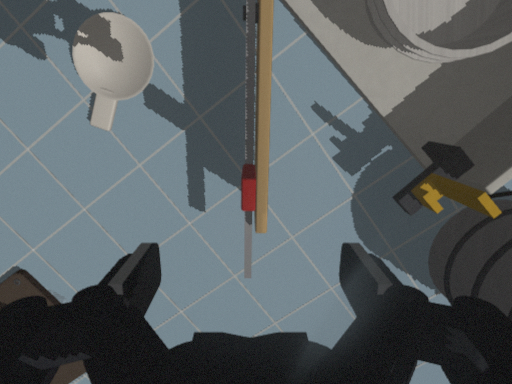

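The wrist view shows the gate aligned vertically, so the yaw matches. The tab runs from rows 165 to 210 at column 249, the gate's free corner is near (262,232) and the bar's end is at (248,277). The catch is at (425-500, 180-215).

```bash
cat >> h.py <<'E'
from scipy.spatial.transform import Rotation as Rn
def wz(uv,z,p,q):
    i=camera_info("wrist"); M=i["mount"]; R=Rn.from_quat(q).as_matrix()
    o=R@M[:3,3]+p; d=R@M[:3,:3]@np.linalg.solve(i["K"],[*uv,1.]); return o+d*(z-o[2])/d[2]
E
python3 - <<'E'
from h import *
d=np.load("w1.npz");p,q=d["p"],d["q"]
im=cv2.imread("pics/w1.png");H,S,V=cv2.split(cv2.cvtColor(im,cv2.COLOR_BGR2HSV))
m=((H<6)|(H>174))&(S>150)&(V>60);ys,xs=np.nonzero(m);print(xs.min(),xs.max(),ys.min(),ys.max())
for nm,uv,z in(("tabtopfar",(249.5,176),.17),("tabtop near edge",(249,210),.17),("tabtop far?",(249,181),.17),("gatefree",(262,232),.12),("gate up",(266,5),.12),("barend",(248,277),.105)):
    print(nm,wz(uv,z,p,q).round(4))
E
python3 - <<'E'
import cv2
cv2.imwrite("pics/c2.png",cv2.resize(cv2.imread("pics/w1.png")[130:290,220:512],None,fx=2.7,fy=2.7,interpolation=cv2.INTER_CUBIC))
E
```

```text
242 255 178 210
tabtopfar [0.4727 0.0327 0.17  ]
tabtop near edge [0.4554 0.0102 0.17  ]
tabtop far? [0.4699 0.0297 0.17  ]
gatefree [ 0.4413 -0.0303  0.12  ]
gate up [0.5634 0.1316 0.12  ]
barend [ 0.3935 -0.0703  0.105 ]
```

View pics/c2.png

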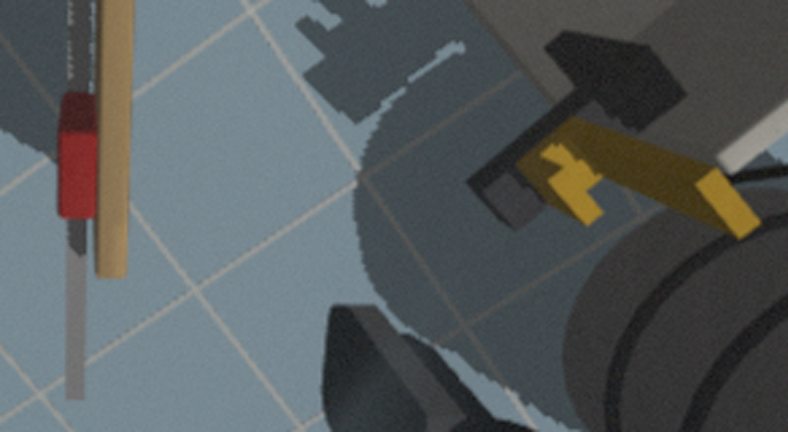

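```bash

python3 -m jog '{"travel":[[1,1,-30],[0,0,-30],[0,0,-30],[0,0,-24],[0,0,-10]],"dr":[[0,0,0],[0,0,0],[0,0,0],[0,0,0],[0,0,0]],"jaw":[0,0,0,0,0]}'
python3 -m jog '{"travel":[[0,0,0],[0,0,0],[0,0,0],[0,0,0],[0,0,0]],"dr":[[0,0,0],[0,0,0],[0,0,0],[0,0,0],[0,0,0]],"jaw":[120,160,200,230,255]}' 50
python3 -m jog '{"travel":[[0,0,0],[0,0,0],[0,0,0],[0,0,0],[0,0,0]],"dr":[[0,0,0],[0,0,0],[0,0,0],[0,0,0],[0,0,0]],"jaw":[255,255,255,255,255]}'
python3 -c "
from plant import *
import cv2
s=get_state();print(s['contact_force'],s['wrist_torque'],s['eef_pos'])
a=read_camera('scene')[120:270,180:360];cv2.imwrite('pics/s2.png',cv2.resize(a[:,:,::-1],None,fx=4,fy=4,interpolation=cv2.INTER_CUBIC))"
```

```text
time: 2.57
eef_pos: [0.461, 0.018, 0.1333]
tcp_rot: [0.895, 0.446, -0.003, -0.002]
contact_force: [-0.6, 0.9, -0.2]
opening: 1.0
time: 2.98
eef_pos: [0.4649, 0.0187, 0.1391]
tcp_rot: [0.895, 0.447, 0.001, 0.001]
contact_force: [-0.3, 0.4, -0.0]
opening: 0.302
time: 3.4
eef_pos: [0.4642, 0.019, 0.1385]
tcp_rot: [0.894, 0.447, 0.0, 0.0]
contact_force: [-3.1, 0.6, 5.7]
opening: 0.133
[-3.0781673   0.61694004  5.71675902] [0.20306109 0.40586969 0.28962664] [0.46416836 0.0190001  0.13853376]
```

View pics/s2.png

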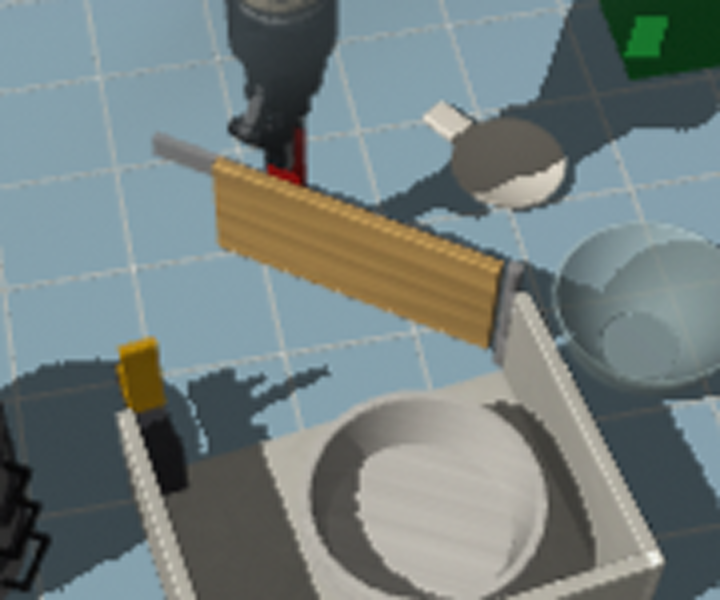

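```bash
python3 - <<'E'
from h import *
d=np.load("w1.npz");p,q=d["p"],d["q"]
f=lambda x,y:(x/2.7+220-.3,y/2.7+130-.3)
Hh=np.array([.588,.165]); psi=.137
ex=np.array([np.cos(psi),np.sin(psi)]);ey=np.array([-ex[1],ex[0]]);O=Hh-.15*ey
print("nominal slot",O-.013*ex-.13*ey)
for nm,uv,z in(("wall c",(728,204),.155),("wall front-top L",(760,222),.155),("wallc1",(697,183),.155),("wallc2",(716,170),.155),("wallc3",(741,238),.155),("lip1",(586,222),.101),("lip2",(603,210),.101),("lip far",(570,150),.101),("lip far",(545,148),.101)):
    w=wz(f(*uv),z,p,q); r=w[:2]-O; print(nm,w.round(4),"rack",(r@ex).round(4),(r@ey).round(4))
E
```

```text
nominal slot [ 0.61336192 -0.11415188]
wall c [ 0.6212 -0.1145  0.155 ] rack -0.0052 -0.1314
wall front-top L [ 0.6269 -0.1263  0.155 ] rack -0.0012 -0.1439
wallc1 [ 0.6163 -0.1021  0.155 ] rack -0.0084 -0.1185
wallc2 [ 0.623  -0.1017  0.155 ] rack -0.0018 -0.119
wallc3 [ 0.6197 -0.1278  0.155 ] rack -0.0086 -0.1444
lip1 [ 0.5989 -0.1292  0.101 ] rack -0.0294 -0.1429
lip2 [ 0.6065 -0.1287  0.101 ] rack -0.0218 -0.1435
lip far [ 0.6074 -0.0992  0.101 ] rack -0.0169 -0.1144
lip far [ 0.6001 -0.0928  0.101 ] rack -0.0232 -0.1071
```

Gripped: the opening of 0.133 is about 11 mm, which matches the tab. From the wrist view the slot middle is about 2 mm in front of nominal, which needs a swing of about 44.5°. Now I'll lift the bar by 0.15 rad about its pivot.

```bash

python3 -m jog '{"travel":[[1,1.3,4.4],[1,1.3,4.4],[1,1.3,4.4],[1,1.3,4.4],[1,1.3,4.4]],"dr":[[-1.37,1.04,0],[-1.37,1.04,0],[-1.37,1.04,0],[-1.37,1.04,0],[-1.37,1.04,0]],"jaw":[255,255,255,255,255]}'
python3 -m jog '{"travel":[[0,0,0],[0,0,0]],"dr":[[0,0,0],[0,0,0]],"jaw":[255,255]}'
python3 - <<'E'
from h import *
s=get_state();print(s['contact_force'],s['wrist_torque'],s['eef_pos'],Rn.from_quat(s['tcp_rot']).as_matrix().round(3))
# circle plan for TCP about hinge
Hh=np.array([.588,.165]);r=s['eef_pos'][:2]-Hh;print(r,np.hypot(*r))
t0=np.arctan2(r[1],r[0]); R=np.hypot(*r)
for k in range(0,48,3):
    a,b=t0+np.radians(k),t0+np.radians(k+3)
    print(k,((R*np.array([np.cos(b)-np.cos(a),np.sin(b)-np.sin(a)]))*1000).round(1), (Hh+R*np.array([np.cos(b),np.sin(b)])).round(4))
E
```

```text
time: 3.87
eef_pos: [0.4687, 0.0255, 0.1602]
tcp_rot: [0.892, 0.446, -0.068, 0.034]
contact_force: [-3.4, -0.7, 3.4]
opening: 0.131
time: 4.03
eef_pos: [0.4688, 0.0253, 0.1599]
tcp_rot: [0.892, 0.446, -0.068, 0.034]
contact_force: [-3.5, -2.3, 5.1]
opening: 0.131
[-3.50143959 -2.28837216  5.09780973] [0.01897486 0.31918411 0.19193193] [0.46878947 0.0252995  0.15992466] [[ 0.593  0.8   -0.09 ]
 [ 0.791 -0.6   -0.12 ]
 [-0.151 -0.    -0.989]]
[-0.11921053 -0.1397005 ] 0.18365015977693666
0 [ 7.5 -6. ] [0.4763 0.0193]
3 [ 7.8 -5.6] [0.484  0.0136]
6 [ 8.1 -5.2] [0.4921 0.0084]
9 [ 8.3 -4.8] [0.5004 0.0036]
12 [ 8.6 -4.4] [ 0.509  -0.0008]
15 [ 8.8 -3.9] [ 0.5178 -0.0047]
18 [ 9.  -3.4] [ 0.5268 -0.0081]
21 [ 9.1 -3. ] [ 0.5359 -0.0111]
24 [ 9.3 -2.5] [ 0.5452 -0.0136]
27 [ 9.4 -2. ] [ 0.5546 -0.0156]
30 [ 9.5 -1.5] [ 0.5641 -0.0171]
33 [ 9.6 -1. ] [ 0.5737 -0.0181]
36 [ 9.6 -0.5] [ 0.5833 -0.0186]
39 [9.6 0. ] [ 0.5929 -0.0186]
42 [9.6 0.5] [ 0.6025 -0.0181]
45 [9.6 1. ] [ 0.6121 -0.0171]
```

```bash

python3 -m jog '{"travel":[[7.5,-6,0],[7.8,-5.6,0],[8.1,-5.2,0],[8.3,-4.8,0],[8.6,-4.4,0]],"dr":[[0,0,3],[0,0,3],[0,0,3],[0,0,3],[0,0,3]],"jaw":[255,255,255,255,255]}'
python3 -m jog '{"travel":[[8.8,-3.9,0],[9,-3.4,0],[9.1,-3,0],[9.3,-2.5,0],[9.4,-2,0]],"dr":[[0,0,3],[0,0,3],[0,0,3],[0,0,3],[0,0,3]],"jaw":[255,255,255,255,255]}'
python3 -m jog '{"travel":[[9.5,-1.5,0],[0,0,0],[0,0,0],[0,0,0]],"dr":[[0,0,3],[0,0,0],[0,0,0],[0,0,0]],"jaw":[255,255,255,255]}'
python3 - <<'E'
from h import *
s=get_state();print(s['contact_force'],s['wrist_torque'],s['eef_pos'],Rn.from_quat(s['tcp_rot']).as_matrix().round(3))
a=read_camera('scene')[120:270,180:360];b=read_camera('top')[130:280,180:350]
o=np.hstack([cv2.resize(a,(400,333),interpolation=2),cv2.resize(b,(378,333),interpolation=2)])
cv2.imwrite('pics/s3.png',o[:,:,::-1])
E
```

```text
time: 4.45
eef_pos: [0.5085, -0.0009, 0.1594]
tcp_rot: [0.826, 0.559, -0.063, 0.041]
contact_force: [-6.5, -0.7, 5.5]
opening: 0.131
time: 4.87
eef_pos: [0.5538, -0.016, 0.1592]
tcp_rot: [0.746, 0.662, -0.057, 0.049]
contact_force: [-6.5, -2.4, 4.9]
opening: 0.131
time: 5.2
eef_pos: [0.5636, -0.0175, 0.1594]
tcp_rot: [0.729, 0.68, -0.056, 0.051]
contact_force: [-3.9, -3.4, 4.9]
opening: 0.133
[-3.89462421 -3.37344516  4.85568834] [0.04457942 0.4934018  0.1856898 ] [ 0.56357955 -0.01752345  0.15943753] [[ 0.069  0.998 -0.012]
 [ 0.986 -0.07  -0.15 ]
 [-0.15  -0.002 -0.989]]
```

View pics/s3.png

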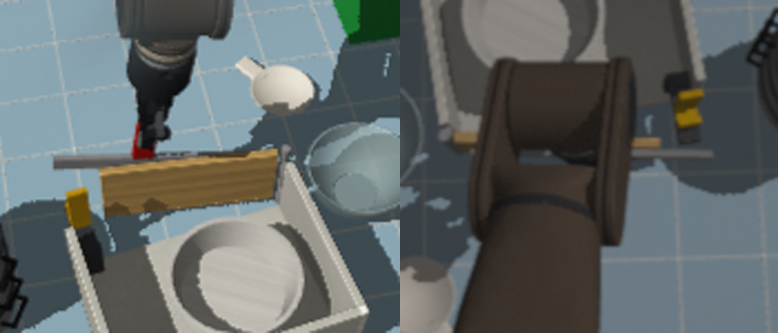

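The bar is raised and its free end sits in front of the catch, with about 11° still to go. I'll continue, then creep in while watching the force.

```bash

python3 -m jog '{"travel":[[4.8,-0.6,0],[4.8,-0.5,0],[4.8,-0.3,0],[4.8,-0.2,0],[0,0,0]],"dr":[[0,0,1.5],[0,0,1.5],[0,0,1.5],[0,0,1.5],[0,0,0]],"jaw":[255,255,255,255,255]}'
python3 -m jog '{"travel":[[1.6,0,0],[1.6,0,0],[1.6,0,0]],"dr":[[0,0,0.5],[0,0,0.5],[0,0,0.5]],"jaw":[255,255,255]}'
python3 -m jog '{"travel":[[1.6,0,0],[1.6,0,0]],"dr":[[0,0,0.5],[0,0,0.5]],"jaw":[255,255]}'
python3 -m jog '{"travel":[[0,0,0],[0,0,0]],"dr":[[0,0,0],[0,0,0]],"jaw":[255,255]}'
python3 - <<'E'
from h import *
s=get_state();print(s['contact_force'],s['wrist_torque'],s['eef_pos'],Rn.from_quat(s['tcp_rot']).as_matrix().round(3))
E
```

```text
time: 5.72
eef_pos: [0.5827, -0.0192, 0.1593]
tcp_rot: [0.693, 0.717, -0.053, 0.053]
contact_force: [-4.6, -2.9, 5.0]
opening: 0.131
time: 5.97
eef_pos: [0.5867, -0.0192, 0.1593]
tcp_rot: [0.684, 0.726, -0.053, 0.054]
contact_force: [-6.7, -4.7, 5.2]
opening: 0.135
time: 6.13
eef_pos: [0.5898, -0.0193, 0.1592]
tcp_rot: [0.677, 0.732, -0.053, 0.054]
contact_force: [-6.3, -4.0, 5.3]
opening: 0.132
time: 6.3
eef_pos: [0.5901, -0.0193, 0.1593]
tcp_rot: [0.677, 0.732, -0.052, 0.054]
contact_force: [-6.5, -4.1, 5.9]
opening: 0.131
[-6.45887922 -4.07090633  5.89075598] [-0.05320158  0.6998033   0.01323813] [ 0.59008398 -0.01926013  0.15931163] [[-0.077  0.997  0.009]
 [ 0.986  0.077 -0.15 ]
 [-0.15  -0.003 -0.989]]
```

```bash

python3 -m jog '{"travel":[[1,0,0],[1,0,0],[1,0,0],[0,0,0]],"dr":[[0,0,0.32],[0,0,0.32],[0,0,0.32],[0,0,0]],"jaw":[255,255,255,255]}'
python3 -m jog '{"travel":[[1,0.1,0],[1,0.1,0],[1,0.1,0],[0,0,0]],"dr":[[0,0,0.32],[0,0,0.32],[0,0,0.32],[0,0,0]],"jaw":[255,255,255,255]}'
python3 -m jog '{"travel":[[1,0.1,0],[0,0,0]],"dr":[[0,0,0.32],[0,0,0]],"jaw":[255,255]}'
python3 -m jog '{"travel":[[1,0.1,0],[0,0,0]],"dr":[[0,0,0.32],[0,0,0]],"jaw":[255,255]}'
```

```text
time: 6.63
eef_pos: [0.593, -0.0192, 0.1593]
tcp_rot: [0.671, 0.738, -0.052, 0.054]
contact_force: [-6.3, -3.2, 5.1]
opening: 0.132
time: 6.97
eef_pos: [0.596, -0.0191, 0.1593]
tcp_rot: [0.665, 0.743, -0.052, 0.055]
contact_force: [-5.7, -3.4, 5.5]
opening: 0.13
time: 7.13
eef_pos: [0.597, -0.019, 0.1593]
tcp_rot: [0.663, 0.745, -0.051, 0.055]
contact_force: [-5.9, -4.8, 5.4]
opening: 0.129
time: 7.3
eef_pos: [0.598, -0.019, 0.1593]
tcp_rot: [0.661, 0.747, -0.051, 0.055]
contact_force: [-6.4, -4.2, 4.0]
opening: 0.137
```

```bash

for i in 1; do python3 -m jog '{"travel":[[0.7,0.1,0],[0,0,0]],"dr":[[0,0,0.22],[0,0,0]],"jaw":[255,255]}'
python3 -m jog '{"travel":[[0.7,0.1,0],[0,0,0]],"dr":[[0,0,0.22],[0,0,0]],"jaw":[255,255]}'; done
python3 - <<'E'
from h import *
s=get_state();print(s['contact_force'],s['wrist_torque'],s['eef_pos'],Rn.from_quat(s['tcp_rot']).as_matrix().round(3))
a=read_camera('scene')[150:260,190:320];b=read_camera('wrist')[60:360,200:512]
o=np.hstack([cv2.resize(a,(390,330),interpolation=2),cv2.resize(b,(390,330),interpolation=2)])
cv2.imwrite('pics/s4.png',o[:,:,::-1])
E
```

```text
time: 7.47
eef_pos: [0.5987, -0.0189, 0.1593]
tcp_rot: [0.659, 0.748, -0.051, 0.055]
contact_force: [-6.6, -5.7, 4.6]
opening: 0.135
time: 7.63
eef_pos: [0.5994, -0.0189, 0.1593]
tcp_rot: [0.658, 0.749, -0.051, 0.056]
contact_force: [-5.5, -4.4, 5.8]
opening: 0.131
[-5.50140667 -4.39858709  5.8113464 ] [-0.23366693  0.79154387 -0.09338679] [ 0.59936557 -0.01886034  0.15933488] [[-0.128  0.992  0.016]
 [ 0.98   0.129 -0.15 ]
 [-0.15  -0.004 -0.989]]
```

View pics/s4.png

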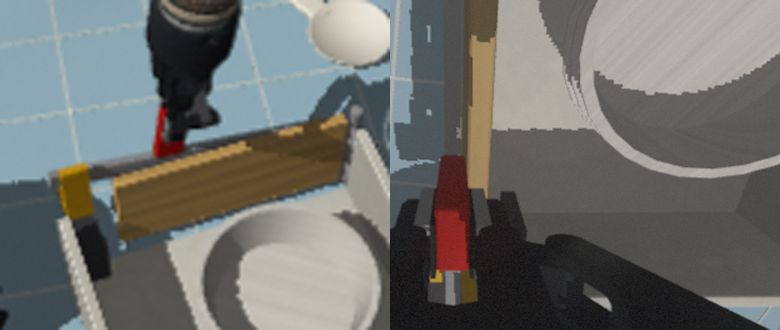

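The bar is now over the catch, with yellow visible on both sides of it in the wrist view. No wall contact has been felt yet, so I'll keep creeping.

```bash

python3 -m jog '{"travel":[[0.7,0.1,0],[0,0,0]],"dr":[[0,0,0.22],[0,0,0]],"jaw":[255,255]}'
python3 -m jog '{"travel":[[0.7,0.1,0],[0,0,0]],"dr":[[0,0,0.22],[0,0,0]],"jaw":[255,255]}'
python3 -m jog '{"travel":[[0.7,0.1,0],[0,0,0]],"dr":[[0,0,0.22],[0,0,0]],"jaw":[255,255]}'
python3 -c "
from plant import *
s=get_state();print(s['contact_force'],s['wrist_torque'])"
```

```text
time: 7.9
eef_pos: [0.6001, -0.0188, 0.1594]
tcp_rot: [0.656, 0.751, -0.051, 0.056]
contact_force: [-5.9, -3.9, 4.8]
opening: 0.135
time: 8.07
eef_pos: [0.6003, -0.0188, 0.1594]
tcp_rot: [0.655, 0.752, -0.051, 0.055]
contact_force: [-7.5, -3.8, 5.2]
opening: 0.127
time: 8.23
eef_pos: [0.6003, -0.0188, 0.1594]
tcp_rot: [0.654, 0.753, -0.052, 0.055]
contact_force: [-11.4, -5.0, 7.8]
opening: 0.133
[-11.44106966  -5.01402875   7.76680013] [-0.41456608  1.17528333 -0.44319192]
```

Wall felt at x = 0.6003: the tool force rose by about 5 N, which is about 3.5 N at the wall. I'll back off slightly and lower.

```bash

python3 -m jog '{"travel":[[-1.2,-0.1,0],[-1.2,-0.1,0],[0,0,0]],"dr":[[0,0,-0.3],[0,0,-0.2],[0,0,0]],"jaw":[255,255,255]}'
python3 -m jog '{"travel":[[0.11,-0.81,-2.2],[0.11,-0.81,-2.2],[0.11,-0.81,-2.2],[0.11,-0.81,-2.2],[0,0,0]],"dr":[[0.85,0.12,0],[0.85,0.12,0],[0.85,0.12,0],[0.85,0.12,0],[0,0,0]],"jaw":[255,255,255,255,255]}'
python3 -c "
from plant import *
s=get_state();print(s['contact_force'],s['wrist_torque'])"
python3 -m jog '{"travel":[[0.11,-0.81,-2.2],[0.11,-0.81,-2.2],[0,0,0]],"dr":[[0.85,0.12,0],[0.85,0.12,0],[0,0,0]],"jaw":[255,255,255]}'
```

```text
time: 8.48
eef_pos: [0.5996, -0.0188, 0.1596]
tcp_rot: [0.657, 0.75, -0.05, 0.056]
contact_force: [-3.2, -3.8, 4.3]
opening: 0.134
time: 8.9
eef_pos: [0.6001, -0.0226, 0.1504]
tcp_rot: [0.658, 0.751, -0.031, 0.033]
contact_force: [-3.0, -4.3, 4.1]
opening: 0.135
[-3.03130293 -4.27115976  4.09940251] [-0.23281762  0.56608063 -0.0449611 ]
time: 9.15
eef_pos: [0.6003, -0.0242, 0.1459]
tcp_rot: [0.659, 0.752, -0.021, 0.022]
contact_force: [-3.2, -4.7, 4.6]
opening: 0.135
```

```bash

python3 -m jog '{"travel":[[0.11,-0.81,-2.2],[0.11,-0.81,-2.2],[0,0,0]],"dr":[[0.85,0.12,0],[0.85,0.12,0],[0,0,0]],"jaw":[255,255,255]}'
python3 -m jog '{"travel":[[0.11,-0.81,-2],[0.1,-0.7,-1],[0,0,0]],"dr":[[0.85,0.12,0],[0.85,0.12,0],[0,0,0]],"jaw":[255,255,255]}'
python3 - <<'E'
from h import *
s=get_state();print(s['contact_force'],s['wrist_torque'],s['eef_pos'],Rn.from_quat(s['tcp_rot']).as_matrix().round(3))
a=read_camera('scene')[150:260,190:320]
cv2.imwrite('pics/s5.png',cv2.resize(a,(650,550),interpolation=2)[:,:,::-1])
E
```

```text
time: 9.4
eef_pos: [0.6005, -0.0256, 0.1413]
tcp_rot: [0.659, 0.752, -0.011, 0.011]
contact_force: [-3.5, -4.9, 4.2]
opening: 0.134
time: 9.65
eef_pos: [0.6007, -0.0263, 0.1386]
tcp_rot: [0.659, 0.752, -0.001, -0.001]
contact_force: [-5.5, -1.2, 4.8]
opening: 0.132
[-5.48252766 -1.21917211  4.76911124] [-0.39870636  0.55178098 -0.05094861] [ 0.60066708 -0.02626971  0.1385966 ] [[-0.132  0.991 -0.003]
 [ 0.991  0.132 -0.   ]
 [ 0.    -0.003 -1.   ]]
```

View pics/s5.png

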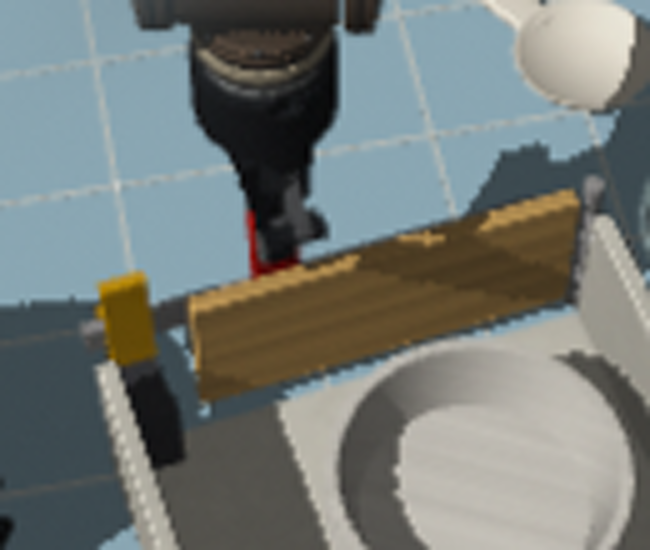

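The bar is level at the original grip height (z 0.1386) and passes through the catch. I'll ease it onto the lip, then open.

```bash

python3 -m jog '{"travel":[[-0.8,-0.1,0],[-0.8,-0.1,0],[0,0,0]],"dr":[[0,0,-0.2],[0,0,-0.2],[0,0,0]],"jaw":[255,255,255]}'
python3 -m jog '{"travel":[[-0.8,-0.1,0],[0,0,0]],"dr":[[0,0,-0.2],[0,0,0]],"jaw":[255,255]}'
```

```text
time: 9.95
eef_pos: [0.5996, -0.0263, 0.1386]
tcp_rot: [0.661, 0.751, -0.001, -0.0]
contact_force: [-3.9, -3.5, 3.3]
opening: 0.137
time: 10.12
eef_pos: [0.599, -0.0263, 0.1386]
tcp_rot: [0.662, 0.75, -0.001, -0.0]
contact_force: [-2.5, -3.8, 2.7]
opening: 0.13
```

```bash

python3 -m jog '{"travel":[[-0.8,-0.1,0],[0,0,0]],"dr":[[0,0,-0.2],[0,0,0]],"jaw":[255,255]}'
python3 -m jog '{"travel":[[-0.8,-0.1,0],[0,0,0]],"dr":[[0,0,-0.2],[0,0,0]],"jaw":[255,255]}'
python3 -m jog '{"travel":[[0,0,0],[0,0,0],[0,0,0],[0,0,0],[0,0,0]],"dr":[[0,0,0],[0,0,0],[0,0,0],[0,0,0],[0,0,0]],"jaw":[220,190,160,130,100]}'
python3 -m jog '{"travel":[[0,0,0],[0,0,0],[0,0,0],[0,0,0],[0,0,0]],"dr":[[0,0,0],[0,0,0],[0,0,0],[0,0,0],[0,0,0]],"jaw":[60,20,0,0,0]}'
```

```text
time: 10.28
eef_pos: [0.5983, -0.0263, 0.1387]
tcp_rot: [0.663, 0.748, -0.001, -0.0]
contact_force: [-3.2, -4.4, 1.5]
opening: 0.132
time: 10.45
eef_pos: [0.5981, -0.0264, 0.1387]
tcp_rot: [0.664, 0.747, -0.0, 0.001]
contact_force: [-0.4, -3.9, 0.7]
opening: 0.131
time: 10.87
eef_pos: [0.5974, -0.0253, 0.1385]
tcp_rot: [0.664, 0.747, -0.0, -0.001]
contact_force: [0.3, 0.6, -0.1]
opening: 0.6
time: 11.28
eef_pos: [0.5975, -0.0261, 0.1388]
tcp_rot: [0.664, 0.747, -0.001, -0.0]
contact_force: [0.0, -0.3, 0.5]
opening: 0.996
```

Released with near-zero force on the tool. I'll raise straight up, retreat and check.

```bash

python3 -m jog '{"travel":[[0,0,20],[0,0,30],[0,0,35],[0,0,35],[0,0,20]],"dr":[[0,0,0],[0,0,0],[0,0,0],[0,0,0],[0,0,0]],"jaw":[0,0,0,0,0]}'
python3 -m jog '{"travel":[[-35,0,0],[-35,0,0],[-35,0,0],[-20,0,0],[0,0,0]],"dr":[[0,0,0],[0,0,0],[0,0,0],[0,0,0],[0,0,0]],"jaw":[0,0,0,0,0]}'
python3 -m jog '{"travel":[[0,0,0],[0,0,0],[0,0,0],[0,0,0],[0,0,0]],"dr":[[0,0,0],[0,0,0],[0,0,0],[0,0,0],[0,0,0]],"jaw":[0,0,0,0,0]}'
python3 - <<'E'
from h import *
a=read_camera('scene');b=read_camera('top');w=read_camera('wrist')
cv2.imwrite('pics/sf.png',a[:,:,::-1])
o=np.hstack([cv2.resize(a[140:310,100:360],(459,300),interpolation=2),cv2.resize(w,(341,300))])
o=np.vstack([o,np.hstack([cv2.resize(b[70:290,120:460],(464,300),interpolation=2),np.zeros((300,336,3),np.uint8)])])
cv2.imwrite('pics/f.png',o[:,:,::-1])
E
```

```text
time: 11.7
eef_pos: [0.5988, -0.0263, 0.2837]
tcp_rot: [0.664, 0.747, 0.001, 0.002]
contact_force: [0.2, -0.3, -0.6]
opening: 1.005
time: 12.12
eef_pos: [0.4696, -0.0256, 0.2787]
tcp_rot: [0.665, 0.747, -0.001, -0.001]
contact_force: [0.3, -0.2, -0.8]
opening: 0.999
time: 12.53
eef_pos: [0.4731, -0.0261, 0.2785]
tcp_rot: [0.664, 0.747, -0.001, -0.001]
contact_force: [0.5, 0.6, -0.1]
opening: 0.997
```

View pics/f.png

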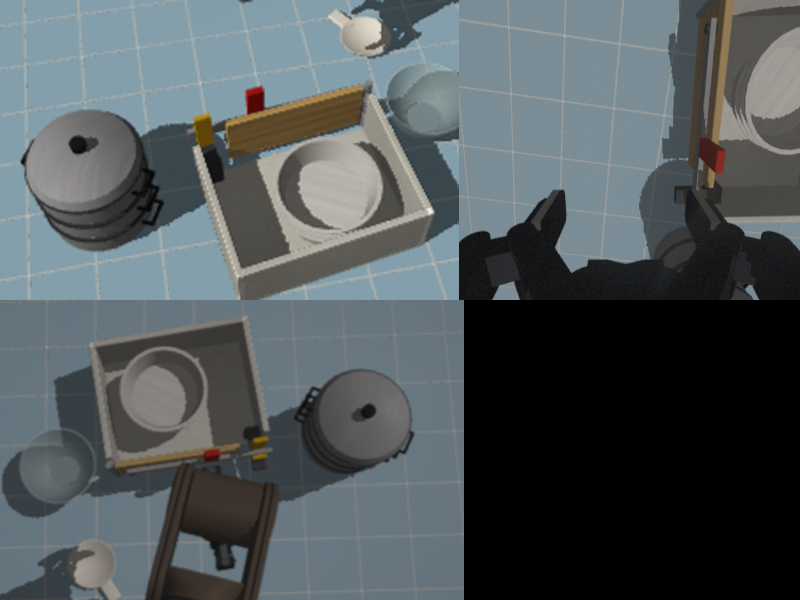

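The gate stays shut more than a second after release. The bar lies in the yellow catch between lip and wall, and the pans, steamer, spoon rest and bowl look unmoved. Handing in.

```bash
python3 -c "
from plant import *
print(sign_off())"
```

```text
the job is handed in; nothing more can be done
None
```

The gate is shut and latched, and the job was handed in at about 12.7 s on the robot's clock.

- **Lift and swing:** I gripped the red tab and lifted the bar about 0.15 rad. I swung the gate about 45° with the raised bar passing over the lip, until I felt the rear wall.
- **Force on the catch:** The wall showed up as about 5 N extra at the tool, so roughly 3.5 N at the catch by my estimate. Total tool force peaked at about 15 N at that moment. The catch force was not measured directly.
- **Lowering and release:** I backed off about 1 mm and lowered the bar to level with no force rise. I then eased it onto the lip and opened the jaws with almost no force on the tool.
- **Last checks:** More than a second after release, the scene and top pictures showed the gate still shut and the bar in the catch. The pans, steamer, spoon rest and bowl looked unmoved; I judged that by eye, not by measurement. The robot was clear, with contact force near zero. No check failed.
- **Disagreement:** The locker corners and the bar and tab gave hinge positions about 9 mm apart. I used the bar and tab one, and the wall was felt within about 2 mm of where it predicted.

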